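# Tighten the pinch screw of the wheel-axle stand

## Task

Tighten the big cap screw on the wheel-axle stand with the T-handle hex key. Lift the key out of its holder by the knob on top, push it fully home in the screw's hex socket, then let go, take the key by its crossbar and turn the screw clockwise (seen from above) until it stops; the screw must not be turned while the key is only part-way in. Leave the key upright and fully home in the socket, and do not shove aside the gear motor, the collar and the spare wheel lying between the stands.

Things in the scene. Friction and masses are not known exactly. Their poses are not given: they have to be found in the camera images.
- knob_center (a point): Centre of the black round knob (31 mm diameter, 32 mm tall) on top of the loose T-handle hex key, 96 mm above its tip. The knob spins almost freely: its drag (0.012 N m) carries the key without swinging but cannot turn the screw. Axes of the key, not of the spinning knob: z up the key, y along the crossbar, x square to a pair of hex flats. Key 0.3 kg, upright in its holder, only the knob clear of it.
- key_bar (a point): Middle of the key's round steel crossbar: 12 mm thick, 180 mm long along its y axis (90 mm either side), 60 mm above the tip, 36 mm below the knob's centre; a hub 25 mm across lies round its middle. In the holder the bar lies sunk between the cheeks and cannot be taken there.
- key_tip (a point): Lower end of the key, on its axis; z up the key, y along the crossbar. The shaft is a hexagon 17 mm across flats, one pair of flats square to x, reaching 48 mm up to the hub; its last 3 mm are a round 14 mm nose.
- socket_mouth (a point): Centre of the mouth of the hex socket in the upright steel cap screw (head 36 mm diameter, 22 mm tall) on the axle stand, 74 mm above the table. Socket 18 mm across flats, 18 mm deep, 2 mm lead-in. z up; x square to a pair of flats, towards the black mark on the head; axes turn with the screw. The key fits in six ways, 60 deg apart, its x along one of these flat normals, with 7 deg play.
- socket_floor (a point): Centre of the floor of the hex socket, 18 mm below its mouth, same axes. With the key fully home its tip touches here.
- screw (a joint): Angle of the cap screw in rad, growing clockwise seen from above. It starts loose between 0 and 0.3 and comes against a stop at 1.2, which is tight. Turning takes about 0.12 N m (under 2 N near the end of the bar); forced hard past the stop, the key slips round in the socket.
- key_stand: Grey slotted holder of the key, fixed: 66 mm wide (x), 204 mm long (y), 74 mm tall; origin under its centre. The key's tip stands 6 mm above the table in a square well at its centre, the bar along y between the cheeks. Lift the key at least 75 mm to bring it clear.
- axle_stand: Aluminium split block with the wheel axle, fixed; origin on the table under the screw's axis. The axle runs along y (156 mm long), 22 mm to the -x side of the screw; yellow-rimmed wheels of 65 mm diameter at its ends, tops 67 mm above the table.
- gear_motor: Bystander: small yellow gear motor, 64 mm long, lying.
- spare_wheel: Bystander: 65 mm wheel lying flat, 28 mm high.
- shaft_collar: Bystander: steel ring, 32 mm diameter, 12 mm high, lying flat.
Things that resemble listed ones, but are neither listed nor needed, are in the scene too. What is meant by the part that bears knob_center is not blue, and is the larger of those in its own colour.

How it is judged:
By the outcome, as a careful person would: the job done as asked, in the order asked, and still so for the second after the job is handed in, with the robot touching nothing.
It also fails if it takes over 54 s, if anything falls off the work surface, if the arm or the gripper's body presses on something with over 40 N, if the wrist force passes 120 N, or if a joint passes its speed limit or range.

## Robot

A 6-joint arm with a two-finger parallel gripper is mounted at the origin on the work surface. World frame = base frame: x ahead of the robot, y to its left, z up, the work surface at z = 0. Lengths are in m, angles in rad, forces in N, time in s.
With the tool pointing down it reaches from about 0.375 to 0.9 m from the base axis. Payload 3.1 kg.
Tool frame: the origin (TCP) lies between the finger pads; the fingertips stand 8 mm ahead of it and the grasp point (between the pads) lies 11 mm behind it; z points along the fingers, y is the line along which they close (so a half turn about z gives the same grasp; the last joint's range is limited). The gripper opens to 87 mm and grips with 3 to 60 N. Pads are 19 mm wide; open, the fingers measure 117 mm over their backs; the gripper's body (75 mm by 190 mm) begins 51 mm behind the grasp point.
Start: joints at [-1.411, 0.527, 1.433, -0, 1.181, -0.178], TCP at [0.207, -0.59, 0.231] pointing down, gripper open.
Joint ranges: [-3.08, 3.08], [-0.75, 2.2], [0.22, 2.44], [-1.43, 4.57], [0, 2.65], [-2.85, 2.85]. Speed limits (rad/s): [2.79, 2.79, 3.14, 3.14, 3.14, 3.14].

## Interface

Orientations are given as a unit quaternion [x, y, z, w].
In Python, from rig import robot, vision, job gives the robot as it stands.
- The arm moves only by the shell command python3 -m handwheel 'ROWS' [OPENING] [FORCE]. ROWS is JSON, a list of rows, each a list of 4 numbers: the shift along the tool's x, y, z as a fraction of full scale, then the turn about the tool's z as a fraction of full scale. A call has 1 to 20 rows; each row is the pose to reach, as a shift and turn from the pose commanded when the call began, along the tool's axes at that moment, turning the shorter way round; what a row does not reach only later rows make up. Full scale, the value 1, is 300 mm for a shift and 2 pi rad for a turn. A row lasts 1/12 s, in which the tool goes at most 41.7 mm and 7.16 degrees, less where a joint would pass 70% of its speed; a pose out of reach is approached as far as the arm can. A call with a number of a shift or a turn outside -1 to 1 is refused whole. A call with a gripper value outside its range is refused whole. OPENING is the opening in per cent of the stroke, from 0 (shut) to 100 (fully open), set as the call begins (- or left out, the last holds). The fingers move at their own pace and stop on an object; FORCE is the grip in N (left out, the last holds). Time passes only in rows, so rows that repeat a pose let the fingers close. It gives the time, the measured TCP pose, the force, the opening and the grip force at its end, in the units of the state.
- robot.get_obs(): the state, without advancing time (a new reading comes with each control period).
- vision.camera(name): name is "scene" or "top" or "wrist"; returns a dict with "frame" (480x640x3 uint8, red, green, blue), "K" (3x3 intrinsics, pixels), "cam_to_world" (4x4, takes a point from camera to world coordinates); the wrist camera has in their place "hand_eye" (4x4, takes a point from camera to tool coordinates, whose origin is the TCP and whose axes are the flange's). Camera axes: x right, y down, z forward; pixel columns grow to the right and rows downward; lengths in m; the calibration is good to about 2 mm. A picture is of the moment at which its call begins: read the wrist's pose just before it. There is no depth.
- job.hand_in(): hands the job in; it is judged then, once.
Trained networks look in the newest picture that a camera, given by its name, has taken for a name from the list of things; names that differ only in an ending like _2 or _b are one class to them, and where a whole thing is asked for, a point or a joint stands for the part that bears it (a point fixed in the world has none). Each returns a list of dicts, best first, with "conf" (0 to 1); they miss things now and then, are a little off and sometimes report something else, mostly with a low value. They report only what shows in the picture. A call takes as long as a camera call. They do not tell look-alikes from the thing itself.
- vision.look_for(camera, label): "point" ([row, column] in pixels, amid what is visible of it).
- vision.outline_of(camera, label): "mask" (480x640 bool, what is visible of it) and "point" ([row, column] in pixels, amid what is visible of it).
The state is a dict: "time": time; "q": joint angles; "joint_velocities": joint speeds; "joint_torque": joint torques, N m; "position": TCP position; "tool_rot": TCP orientation; "ft_force": force on the tool from outside, world axes, zero at the start; "moment": the same for the moment, N m; "grip_width": finger opening in m; "grip_force": force on a finger pad.
Only numpy, scipy, OpenCV 4.12 (cv2) and the standard library are available. Lean on these libraries where they do the work, as an engineer would, in place of code of your own. Each camera call takes 0.05 s, during which the arm holds its last target. There are 200 camera calls.

## Working session

There is one attempt and no reset: what is moved stays moved. The work goes in short steps, Python scripts to look and compute and a shell command to move; the robot and the scene stay as the last step left them, time stands still between calls to the robot, and variables do not carry over. Pictures are saved under pics/ and viewed, at most 11 in all, crops included, and the job is handed in when it is done.

```bash
ls; mkdir -p pics; cat > h.py <<'E'
import numpy as np, cv2
from rig import robot, vision, job
def snap(n):
    o=robot.get_obs(); c=vision.camera(n); return o,c
def save(c,name): cv2.imwrite('pics/'+name, cv2.cvtColor(c['frame'],cv2.COLOR_RGB2BGR))
from scipy.spatial.transform import Rotation as R
def c2w(o,c):
    if 'cam_to_world' in c: return np.array(c['cam_to_world'])
    T=np.eye(4); T[:3,:3]=R.from_quat(o['tool_rot']).as_matrix(); T[:3,3]=o['position']
    return T@np.array(c['hand_eye'])
def ray(o,c,rc):
    T=c2w(o,c); d=np.linalg.solve(np.array(c['K']),[rc[1],rc[0],1.]); return T[:3,3],T[:3,:3]@d
def atz(o,c,rc,z):
    p,d=ray(o,c,rc); return p+d*(z-p[2])/d[2]
def proj(o,c,X):
    T=np.linalg.inv(c2w(o,c)); p=T[:3,:3]@np.array(X)+T[:3,3]; u=np.array(c['K'])@p; return [u[1]/u[2],u[0]/u[2]]
E
python3 - <<'E'
from h import *
print(robot.get_obs())
zs=dict(knob_center=.102,socket_mouth=.074,key_stand=.06,axle_stand=.05,gear_motor=.015,spare_wheel=.02,shaft_collar=.01,key_bar=.066)
for n in ['top','scene','wrist']:
    o,c=snap(n); save(c,n+'0.png')
    for l,z in zs.items():
        for d in vision.look_for(n,l):
            print(n,l,round(d['conf'],2),np.round(d['point']),np.round(atz(o,c,d['point'],z),3))
E
```

```text
pics
{'time': 0.0, 'q': array([-1.41146836e+00,  5.28479721e-01,  1.43392569e+00, -1.67732621e-05,
        1.18135029e+00, -1.78503649e-01]), 'joint_velocities': array([-0.00093491,  0.00107478, -0.00066521,  0.00172849, -0.00041004,
        0.0001096 ]), 'joint_torque': array([ 6.33268883e-06, -4.40041280e+01, -1.76590812e+01,  6.32139668e-02,
        5.82927733e-02, -1.51414088e-04]), 'position': array([ 0.20705685, -0.58894504,  0.22955583]), 'tool_rot': array([ 9.85766500e-01,  1.68116736e-01,  2.61449855e-06, -1.08154960e-03]), 'ft_force': array([-0.47487782, -0.04195871,  0.43104277]), 'moment': array([ 0.00480387, -0.03541833,  0.0043865 ]), 'grip_force': 0.0, 'grip_width': 0.08702468352889962}
top knob_center 0.93 [288. 271.] [0.368 0.126 0.102]
top knob_center 0.85 [191. 256.] [0.546 0.151 0.102]
top knob_center 0.81 [369. 203.] [0.228 0.25  0.102]
top socket_mouth 0.77 [199. 443.] [ 0.526 -0.195  0.074]
top key_stand 0.58 [199. 257.] [0.539 0.155 0.06 ]
top axle_stand 0.92 [214. 441.] [ 0.502 -0.195  0.05 ]
top gear_motor 0.93 [260. 344.] [ 0.419 -0.007  0.015]
top spare_wh
[... 420 characters left out ...]
enter 0.8 [231. 328.] [0.427 0.071 0.102]
scene knob_center 0.63 [183. 323.] [0.265 0.226 0.102]
scene socket_mouth 0.8 [330. 258.] [ 0.531 -0.209  0.074]
scene key_stand 0.83 [274. 401.] [0.592 0.097 0.06 ]
scene axle_stand 0.78 [347. 257.] [ 0.538 -0.221  0.05 ]
scene gear_motor 0.95 [285. 299.] [ 0.428 -0.017  0.015]
scene spare_wheel 0.82 [344. 397.] [ 0.683 -0.032  0.02 ]
scene spare_wheel 0.16 [244. 404.] [0.492 0.246 0.02 ]
scene shaft_collar 0.7 [308. 356.] [0.557 0.008 0.01 ]
scene shaft_collar 0.5 [343. 397.] [ 0.675 -0.021  0.01 ]
scene key_bar 0.86 [243. 404.] [0.535 0.183 0.066]
scene key_bar 0.82 [232. 328.] [0.389 0.112 0.066]
scene key_bar 0.82 [186. 321.] [0.218 0.27  0.066]
```

View pics/top0.png

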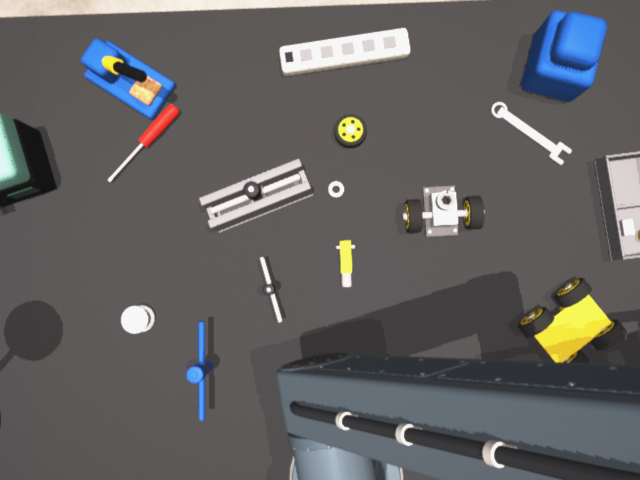

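View pics/scene0.png

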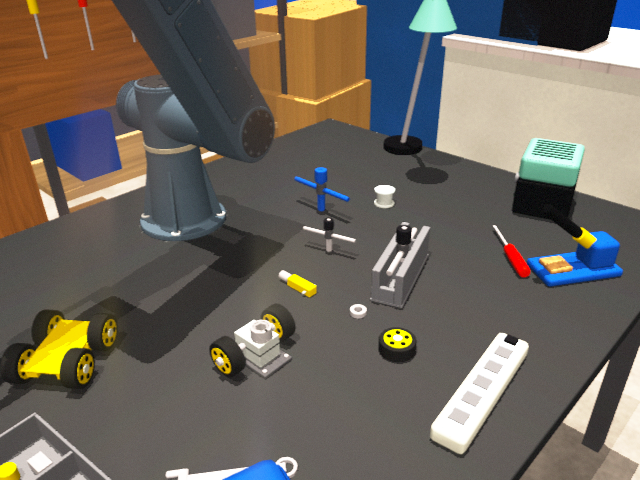

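Three T-keys show up in the top picture. One is small, with a black knob, at (288,271). One is blue, at (369,203). One has a black knob and stands in the grey holder, at (191,256). The key in the holder fits: it isn't blue, and it is the larger of the two black-knobbed keys. The screw with its axle is at (199,443).

```bash
python3 - <<'E'
from h import *
ot,ct=snap('top'); 
K={}
for l in ['knob_center','socket_mouth']:
    K[l]=[[d['point'] for d in vision.look_for('top',l)]]
os_,cs=snap('scene')
for l in K: K[l].append([d['point'] for d in vision.look_for('scene',l)])
def tri(a,b):
    p,d=ray(ot,ct,a);q,e=ray(os_,cs,b);d/=np.linalg.norm(d);e/=np.linalg.norm(e)
    s=np.linalg.lstsq(np.c_[d,-e],q-p,rcond=None)[0];x=p+s[0]*d;y=q+s[1]*e
    return np.round((x+y)/2,4),round(np.linalg.norm(x-y),4)
near=lambda L,t:min(L,key=lambda p:np.hypot(p[0]-t[0],p[1]-t[1]))
print('knob',tri(near(K['knob_center'][0],(191,256)),near(K['knob_center'][1],(240,405))))
print('mouth',tri(near(K['socket_mouth'][0],(199,443)),near(K['socket_mouth'][1],(330,258))))
for m in vision.outline_of('top','key_stand')[:1]:
    r=cv2.minAreaRect(np.argwhere(m['mask'])[:,::-1].astype(np.float32));print(r)
    b=cv2.boxPoints(r);print(np.round([atz(ot,ct,p[::-1],.07) for p in b],4))
print(np.round(vision.camera('wrist')['hand_eye'],3).tolist(),np.round(vision.camera('wrist')['K'][0],1))
A=cv2.resize(ct['frame'][150:330,190:330],None,fx=3,fy=3,interpolation=cv2.INTER_CUBIC)
B=cv2.resize(cs['frame'][180:315,290:440],None,fx=2.5,fy=4*135/135/1.0*1.0 if 0 else 2.5,interpolation=cv2.INTER_CUBIC)
B=cv2.copyMakeBorder(B,0,A.shape[0]-B.shape[0],0,0,cv2.BORDER_CONSTANT)
save({'frame':np.hstack([A,B])},'crop1.png')
E
```

```text
knob (array([0.5519, 0.1535, 0.093 ]), np.float64(0.0033))
mouth (array([ 0.5238, -0.2008,  0.071 ]), np.float64(0.0022))
((255.6591339111328, 195.92098999023438), (39.61400604248047, 108.18975067138672), 68.35556030273438)
[[0.5431 0.2652 0.07  ]
 [0.614  0.0731 0.07  ]
 [0.5428 0.047  0.07  ]
 [0.4724 0.2381 0.07  ]]
[[0.0, -0.953, -0.305, 0.084], [1.0, 0.0, 0.001, -0.0], [-0.0, -0.305, 0.953, -0.155], [0.0, 0.0, 0.0, 1.0]] [346.6   0.  316.3]
```

View pics/crop1.png

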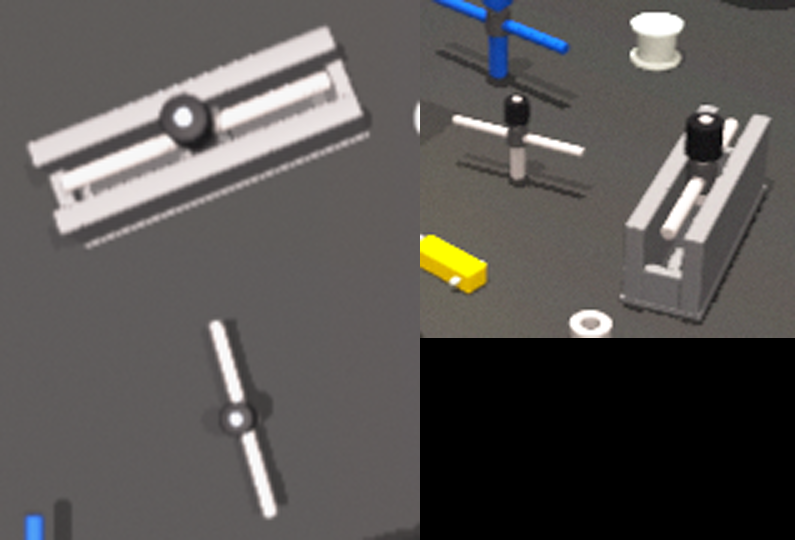

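The enlarged crop confirms it. The key in the grey holder (centre of the crop's left half at about (185,120), knob scene (240,405)) has the larger black knob; the loose one is thinner and shorter. I'll start by moving over the screw for a wrist view.

```bash
python3 -m handwheel '[[0.71,-0.43,0.03,0],[0.71,-0.43,0.03,0],[0.71,-0.43,0.03,0],[0.71,-0.43,0.03,0],[0.71,-0.43,0.03,0],[0.71,-0.43,0.03,0],[0.71,-0.43,0.03,0]]'
python3 -m handwheel '[[0.71,-0.43,0.1,0],[0.71,-0.43,0.1,0],[0.71,-0.43,0.1,0],[0.71,-0.43,0.1,0],[0.71,-0.43,0.1,0],[0.71,-0.43,0.1,0],[0.71,-0.43,0.1,0],[0.71,-0.43,0.1,0],[0.71,-0.43,0.1,0],[0.71,-0.43,0.1,0]]'
python3 - <<'E'
from h import *
o,c=snap('wrist'); save(c,'w1.png')
print(o['position'],o['tool_rot'],o['time'])
for l,z in dict(socket_mouth=.074,socket_floor=.056,screw=.074).items():
    for d in vision.look_for('wrist',l): print(l,d['conf'],d['point'],atz(o,c,d['point'],z))
T=c2w(o,c)
a=proj(o,c,[.524,-.2,.074]);print(a)
r0,c0=int(a[0])-75,int(a[1])-100
save({'frame':cv2.resize(c['frame'][max(r0,0):r0+150,max(c0,0):c0+200],None,fx=4,fy=4,interpolation=cv2.INTER_CUBIC)},'w1c.png');print(r0,c0)
E
```

```text
time: 2.38
position: [0.3685, -0.3904, 0.2212]
tool_rot: [0.985, 0.171, 0.001, -0.003]
ft_force: [0.5, -0.6, 0.2]
grip_width: 0.0868
grip_force: 0.0
time: 3.22
position: [0.523, -0.2064, 0.1917]
tool_rot: [0.986, 0.167, -0.0, 0.0]
ft_force: [-0.2, -0.2, 0.3]
grip_width: 0.0871
grip_force: 0.0
[ 0.52301025 -0.20637438  0.19171363] [ 9.85887178e-01  1.67410854e-01 -8.84980691e-05  2.66451126e-04] 3.2167
socket_mouth 0.97 [231.3, 309.9] [ 0.52674314 -0.19932562  0.074     ]
socket_floor 0.81 [227.8, 311.1] [ 0.52508583 -0.20068116  0.056     ]
screw 0.7 [230.8, 312.3] [ 0.52779269 -0.20103848  0.074     ]
[np.float64(234.5972454342856), np.float64(309.5897383586269)]
159 209
```

View pics/w1c.png

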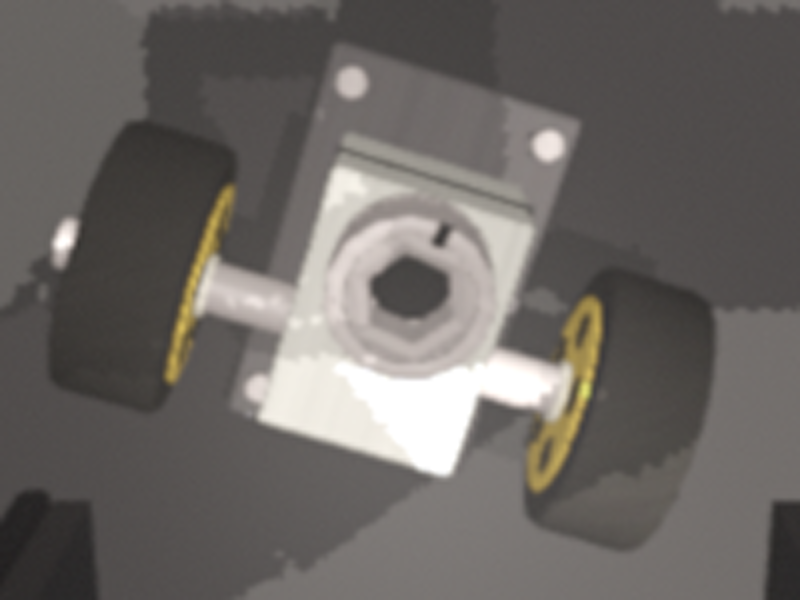

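The crop shows the screw head's centre at about (411,296), which is full-frame (233,312). The black mark is at crop (443,233), which is (217,320), up and to the right. The socket's hex is dark and empty.

```bash
cat > m.py <<'E'
from h import *
o={'position':np.array([ 0.52301025,-0.20637438,0.19171363]),'tool_rot':[ 9.85887178e-01,1.67410854e-01,-8.84980691e-05,2.66451126e-04]}
_,c=snap('wrist')
f=lambda x,y:atz(o,c,[159+y/4-.4,209+x/4-.4],.074)
C=f(411,296);M=f(443,233);print(C,M,np.hypot(*(M-C)[:2]),np.degrees(np.arctan2(*(M-C)[1::-1])))
print([f(328,296)-C,f(494,296)-C,f(411,215)-C,f(411,377)-C])
# hex corners outer
for x,y in [(411,240),(411,356),(358,268),(358,330),(463,268),(463,330)]:print(np.degrees(np.arctan2(*(f(x,y)-C)[1::-1]))%60)
E
python3 m.py
```

```text
[ 0.52608855 -0.20080566  0.074     ] [ 0.54072842 -0.20257876  0.074     ] 0.014746858856426922 -6.9057449140496905
[array([-0.00560889,  0.01602941,  0.        ]), array([ 0.00560955, -0.01603128,  0.        ]), array([0.01601628, 0.0055311 , 0.        ]), array([-0.01662144, -0.00574009,  0.        ])]
19.05197509061076
19.051975090610824
20.41536420444332
22.95644287173411
18.508904727456702
14.962737708658352
```

```bash
python3 -m handwheel '[[0.487,-0.9,-0.06,-0.25],[0.487,-0.9,-0.06,-0.25],[0.487,-0.9,-0.06,-0.25],[0.487,-0.9,-0.06,-0.25],[0.487,-0.9,-0.06,-0.25],[0.487,-0.9,-0.06,-0.25],[0.487,-0.9,-0.06,-0.25],[0.487,-0.9,-0.06,-0.25],[0.487,-0.9,-0.06,-0.25],[0.487,-0.9,-0.06,-0.25],[0.487,-0.9,-0.06,-0.25],[0.487,-0.9,-0.06,-0.25],[0.487,-0.9,-0.06,-0.25],[0.487,-0.9,-0.06,-0.25]]'
python3 -m handwheel '[[0.2,0,0,0],[0.2,0,0,0],[0.2,0,0,0],[0.2,0,0,0],[0.2,0,0,0],[0.2,0,0,0]]'
python3 - <<'E'
from h import *
o,c=snap('wrist'); save(c,'w2.png')
print(o['position'],o['tool_rot'],o['time'],o['q'])
for l,z in dict(knob_center=.102,key_stand=.074,key_bar=.066).items():
    for d in vision.look_for('wrist',l): print(l,d['conf'],d['point'],atz(o,c,d['point'],z))
for m in vision.outline_of('wrist','key_stand')[:1]:
    b=cv2.boxPoints(cv2.minAreaRect(np.argwhere(m['mask'])[:,::-1].astype(np.float32)));print(b,np.round([atz(o,c,p[::-1],.074) for p in b],4))
for m in vision.outline_of('wrist','knob_center')[:1]:
    w=np.argwhere(m['mask']);print(w.min(0),w.max(0),w.mean(0))
E
```

```text
time: 4.63
position: [0.5719, 0.0975, 0.2096]
tool_rot: [0.578, 0.816, -0.0, 0.0]
ft_force: [0.1, -0.3, 0.1]
grip_width: 0.0871
grip_force: 0.0
time: 5.13
position: [0.5527, 0.1537, 0.2097]
tool_rot: [0.579, 0.815, 0.0, 0.0]
ft_force: [1.0, 0.9, 0.3]
grip_width: 0.0871
grip_force: 0.0
[0.55266828 0.15372415 0.20965212] [5.78896305e-01 8.15401084e-01 2.90085467e-05 3.73712123e-04] 5.1333 [ 7.67942769e-02  4.83522582e-01  1.58643034e+00 -4.93989140e-04
  1.07102821e+00 -2.59016394e-01]
knob_center 0.72 [180.1, 110.0] [0.38998719 0.14886456 0.102     ]
knob_center 0.59 [225.4, 312.4] [0.54520855 0.16583543 0.102     ]
key_stand 0.66 [198.0, 319.8] [0.54545111 0.18332725 0.074     ]
key_stand 0.26 [410.7, 199.8] [ 0.50192335 -0.06898143  0.074     ]
key_bar 0.93 [227.8, 314.9] [0.55083207 0.15519181 0.066     ]
key_bar 0.91 [181.1, 106.6] [0.36886616 0.13543366 0.066     ]
[[272.  99.]
 [350.  99.]
 [350. 329.]
 [272. 329.]] [[0.4845 0.2443 0.074 ]
 [0.5417 0.2643 0.074 ]
 [0.6149 0.0736 0.074 ]
 [0.5444 0.0489 0.074 ]]
[167  45] [195 189] [179.12931885 114.31145114]
```

View pics/w2.png

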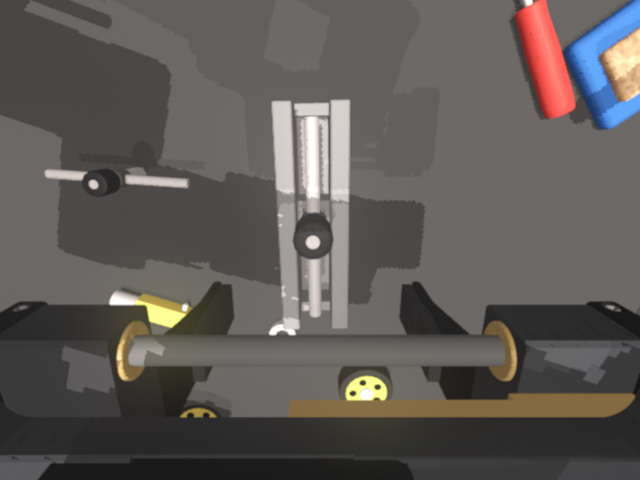

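The key sits upright in the picture. The knob's top dot is at (242,313) and the bar runs from (115,311) to (318,316), nearly along the tool's x axis.

```bash
python3 - <<'E'
from h import *
o,c=snap('wrist'); o=robot.get_obs()
print(o['position'],R.from_quat(o['tool_rot']).as_matrix()[:,0])
t=atz(o,c,[242,313],.118);print('top',t)
for z in (.066,.072):
    a=atz(o,c,[115,312],z);b=atz(o,c,[318,316],z);print(a,b,(a+b)/2,np.hypot(*(a-b)[:2]),np.degrees(np.arctan2(*(a-b)[1::-1])))
print(R.from_quat(o['tool_rot']).as_matrix().T@(t-o['position']))
E
```

```text
[0.55218193 0.15437339 0.20952171] [-3.30765751e-01  9.43712889e-01 -9.96019067e-06]
top [0.54801828 0.15871365 0.118     ]
[0.51680549 0.24444099 0.066     ] [0.58123502 0.07051328 0.066     ] [0.54902025 0.15747713 0.066     ] 0.18547779897147204 110.32657318199348
[0.51695795 0.24423233 0.072     ] [0.58009131 0.07380362 0.072     ] [0.54852463 0.15901798 0.072     ] 0.1817464287496696 110.32657318199351
[ 0.00547406 -0.00249247  0.09152169]
```

```bash
python3 -m handwheel '[[0.018,-0.0083,0.2,0.003],[0.018,-0.0083,0.3,0.003],[0.018,-0.0083,0.388,0.003],[0.018,-0.0083,0.388,0.003],[0.018,-0.0083,0.388,0.003],[0.018,-0.0083,0.388,0.003]]' 100 40
python3 -m handwheel '[[0,0,0,0],[0,0,0,0],[0,0,0,0],[0,0,0,0],[0,0,0,0],[0,0,0,0],[0,0,0,0],[0,0,0,0]]' 0 40
```

```text
time: 5.98
position: [0.5493, 0.1591, 0.0946]
tool_rot: [0.586, 0.81, 0.001, 0.001]
ft_force: [2.1, -0.7, 0.4]
grip_width: 0.087
grip_force: 0.0
time: 6.65
position: [0.5479, 0.159, 0.0932]
tool_rot: [0.586, 0.81, -0.0, -0.0]
ft_force: [0.3, -0.2, 0.2]
grip_width: 0.0416
grip_force: 0.0
```

```bash
python3 -m handwheel '[[0,0,0,0],[0,0,0,0],[0,0,0,0],[0,0,0,0],[0,0,0,0]]' 0 40
python3 -m handwheel '[[0,0,-0.1,0],[0,0,-0.2,0],[0,0,-0.33,0],[0,0,-0.43,0],[0,0,-0.43,0],[0,0,-0.43,0],[0,0,-0.43,0]]'
```

```text
time: 7.07
position: [0.5479, 0.159, 0.093]
tool_rot: [0.586, 0.81, -0.0, -0.0]
ft_force: [-0.1, 0.1, -0.3]
grip_width: 0.0304
grip_force: 40.0
time: 7.65
position: [0.5464, 0.1588, 0.2208]
tool_rot: [0.586, 0.81, -0.001, -0.001]
ft_force: [0.0, -0.6, -2.3]
grip_width: 0.0302
grip_force: 40.0
```

```bash
python3 -m handwheel '[[-0.1,-0.045,0,0.01],[-0.2,-0.1,0,0.02],[-0.3,-0.15,0,0.03],[-0.42,-0.21,0,0.04],[-0.54,-0.27,0,0.05],[-0.66,-0.33,0,0.06],[-0.78,-0.39,0,0.07],[-0.9,-0.446,0,0.077],[-0.9,-0.446,0,0.077],[-0.9,-0.446,0,0.077]]'
python3 -m handwheel '[[-0.1,0.05,0,0],[-0.19,0.1,0,0],[-0.19,0.1,0,0],[-0.19,0.1,0,0],[-0.19,0.1,0,0],[-0.19,0.1,0,0],[-0.19,0.1,0,0],[-0.19,0.1,0,0]]'
python3 - <<'E'
from h import *
o,c=snap('wrist'); save(c,'w3.png');print(o['position'],o['tool_rot'],o['time'])
o2,c2=snap('scene'); save(c2,'s3.png');_,c3=snap('top')
tcp=o['position']; tip=tcp-[0,0,.087]
for n,cc in (('scene',c2),('top',c3),('wrist',c)):
  for z in ((0,0,0),(0,0,.06),(0,0,.096)):print(n,z,np.round(proj(o,cc,tip+z),1))
  print('mouth',np.round(proj(o,cc,[.526,-.2008,.074]),1))
for n,cc in (('scene',c2),('top',c3),('wrist',c)):
  for l in ('key_bar','key_tip','knob_center','socket_mouth'):
    for d in vision.look_for(n,l):print(n,l,round(d['conf'],2),d['point'])
a=cv2.resize(c2['frame'][230:380,180:330],None,fx=4,fy=4,interpolation=cv2.INTER_CUBIC)
save({'frame':a},'s3c.png')
E
```

```text
time: 8.48
position: [0.5039, -0.1411, 0.2198]
tool_rot: [0.764, 0.645, -0.001, -0.002]
ft_force: [-0.3, 0.7, -2.6]
grip_width: 0.0302
grip_force: 40.0
time: 9.15
position: [0.5254, -0.1991, 0.2219]
tool_rot: [0.762, 0.647, -0.0, -0.001]
ft_force: [-0.2, 0.2, -2.8]
grip_width: 0.0301
grip_force: 40.0
[ 0.52538534 -0.19913415  0.22192731] [ 7.62439194e-01  6.47059614e-01 -1.20373194e-04 -5.62432204e-04] 9.15
scene (0, 0, 0) [296. 258.]
scene (0, 0, 0.06) [264.5 255.2]
scene (0, 0, 0.096) [244.5 253.4]
mouth [326.4 260.1]
top (0, 0, 0) [194.1 452.1]
top (0, 0, 0.06) [188.1 459.6]
top (0, 0, 0.096) [184.1 464.6]
mouth [199.2 446.2]
wrist (0, 0, 0) [250.9 316.6]
wrist (0, 0, 0.06) [285.4 316.6]
wrist (0, 0, 0.096) [317.5 316.5]
mouth [230.4 317.6]
scene key_bar 0.96 [232.0, 328.7]
scene key_bar 0.59 [268.2, 252.9]
scene key_bar 0.56 [184.6, 323.5]
scene key_tip 0.96 [186.5, 321.2]
scene key_tip 0.67 [269.9, 252.6]
scene key_tip 0.55 [233.0, 326.5]
scene knob_center 0.87 [230.8, 327.0]
scene knob_center 0.73 [185.4, 320.1]
scene knob_center 0.68 [268.8, 253.5]
scene socket_mouth 0.94 [329.2, 259.3]
top key_bar 0.64 [184.5, 418.6]
top key_tip 0.53 [179.9, 423.2]
top socket_mouth 0.6 [181.6, 423.0]
wrist key_bar 0.94 [277.8, 315.3]
wrist key_tip 0.76 [277.7, 313.6]
wrist knob_center 0.83 [275.8, 314.7]
wrist socket_mouth 0.84 [226.9, 328.3]
```

View pics/w3.png

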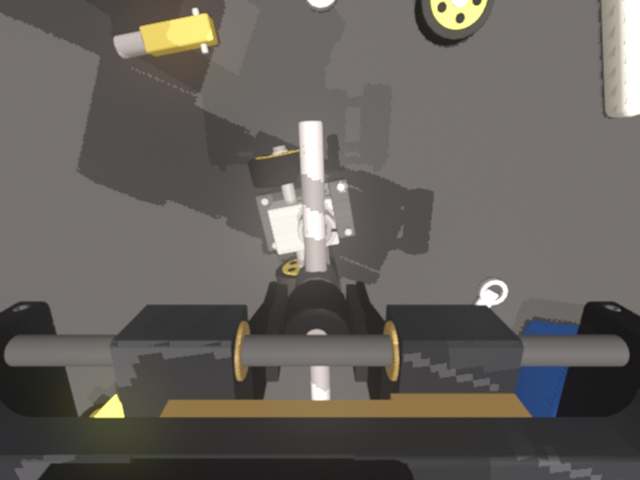

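View pics/s3c.png

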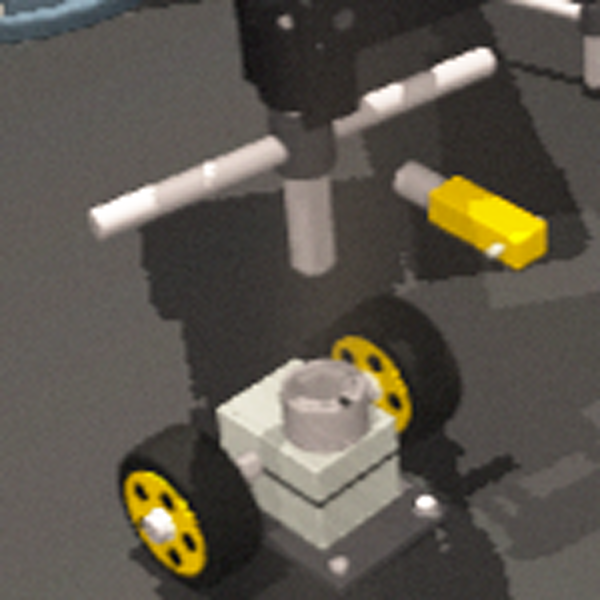

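In the wrist picture the key hangs straight, with its bar from (122,311) to (270,317). In the scene crop the tip is at about (311,266), as predicted, above the empty socket at about (329,383). I'll check the offset more finely.

```bash
python3 - <<'E'
from h import *
o,c2=snap('scene');o=robot.get_obs();_,c3=snap('top')
top0=cv2.cvtColor(cv2.imread('pics/top0.png'),cv2.COLOR_BGR2RGB)
def pan(img,c,r0,c0,h,w,f,circ):
    a=cv2.resize(img[r0:r0+h,c0:c0+w],None,fx=f,fy=f,interpolation=cv2.INTER_CUBIC)
    for X,rad,col in circ:
        t=np.linspace(0,2*np.pi,60)
        P=np.array([proj(o,c,[X[0]+rad*np.cos(s),X[1]+rad*np.sin(s),X[2]]) for s in t])
        P=(np.c_[P[:,1]-c0,P[:,0]-r0]+.5)*f
        cv2.polylines(a,[P.astype(np.int32)],True,col,1)
    return a
M=np.array([.526,-.2008,.074]);tcp=o['position'];tip=tcp-[0,0,.087]
cs=[(M,.018,(255,0,0)),(tip,.007,(0,255,0)),(tip+[0,0,.048],.0125,(0,0,255))]
A=pan(c2['frame'],c2,262,235,85,50,7,cs)
B=pan(top0,c3,175,415,85,50,7,cs[:1])
save({'frame':np.hstack([A,B])},'cmp.png')
for p in ([325.5,262.2],[326.4,260.1]):print(atz(o,c2,p,.074))
print(tcp)
E
```

```text
[ 0.52676284 -0.19695281  0.074     ]
[ 0.52595508 -0.20084395  0.074     ]
[ 0.52576399 -0.20055213  0.22215653]
```

View pics/cmp.png

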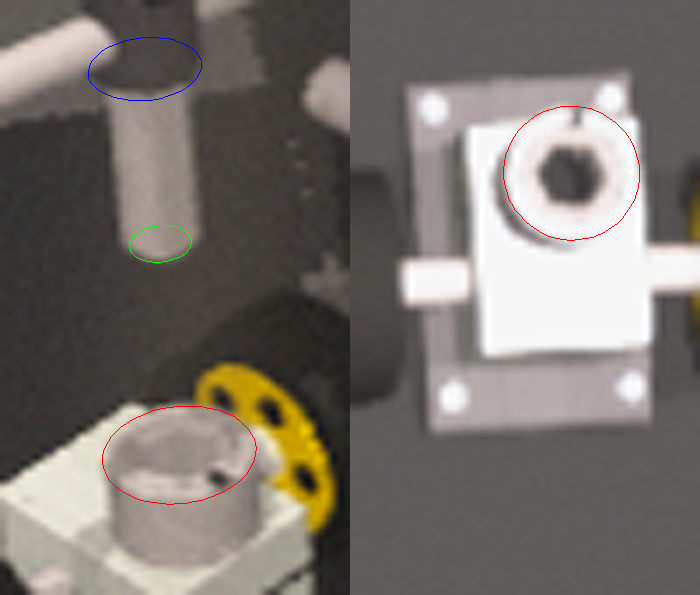

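The overlays match the head and the tip to within 1 mm, and the mark's angle fits as well. Lowering the key.

```bash
python3 -m handwheel '[[0,0,0.08,0],[0,0,0.15,0],[0,0,0.18,0],[0,0,0.19,0],[0,0,0.2,0],[0,0,0.21,0],[0,0,0.22,0],[0,0,0.22,0]]'
```

```text
time: 10.67
position: [0.5263, -0.2008, 0.1569]
tool_rot: [0.763, 0.646, 0.0, 0.001]
ft_force: [-0.2, 0.3, -1.9]
grip_width: 0.0303
grip_force: 40.0
```

```bash
python3 -m handwheel '[[0,0,0.01,0],[0,0,0.02,0],[0,0,0.03,0],[0,0,0.038,0],[0,0,0.042,0],[0,0,0.046,0],[0,0,0.046,0]]'
```

```text
time: 11.25
position: [0.5268, -0.2009, 0.1434]
tool_rot: [0.763, 0.646, 0.001, 0.002]
ft_force: [2.2, 0.1, -1.6]
grip_width: 0.0304
grip_force: 39.9
```

```bash
python3 -m handwheel '[[0,0,0.003,0],[0,0,0.006,0],[0,0,0.008,0],[0,0,0.008,0],[0,0,0.008,0]]'
```

```text
time: 11.67
position: [0.5274, -0.2015, 0.1422]
tool_rot: [0.763, 0.647, 0.001, 0.002]
ft_force: [-1.2, 0.4, 14.5]
grip_width: 0.0301
grip_force: 39.8
```

Fully home: the floor pushes back with 14 N and the tip is at about 0.056. Releasing, then sliding out along the bar.

```bash
python3 -m handwheel '[[0,0,0,0],[0,0,0,0],[0,0,0,0],[0,0,0,0],[0,0,0,0],[0,0,0,0]]' 70 40
python3 -m handwheel '[[0.06,0,0,0],[0.12,-0.004,0,-0.003],[0.18,-0.008,0,-0.005],[0.233,-0.008,0,-0.0055],[0.233,-0.008,0,-0.0055],[0.233,-0.008,0,-0.0055]]'
python3 - <<'E'
from h import *
o,c=snap('wrist');save(c,'w4.png');print(o['position'],o['tool_rot'],o['grip_width'])
for d in vision.look_for('wrist','key_bar'):print(d['conf'],d['point'])
A=c['frame'][:400]
save({'frame':A},'w4.png')
E
```

```text
time: 12.17
position: [0.5255, -0.2004, 0.1394]
tool_rot: [0.763, 0.646, -0.0, -0.001]
ft_force: [-0.5, 0.4, -0.1]
grip_width: 0.0584
grip_force: 0.0
time: 12.67
position: [0.5349, -0.1307, 0.1398]
tool_rot: [0.751, 0.66, -0.0, -0.0]
ft_force: [0.6, -0.7, 0.8]
grip_width: 0.0613
grip_force: 0.0
[ 0.53485795 -0.13067551  0.13976278] [ 7.51041551e-01  6.60254904e-01 -2.16640253e-04 -6.01225916e-05] 0.06133628212707612
0.93 [321.0, 317.4]
```

View pics/w4.png

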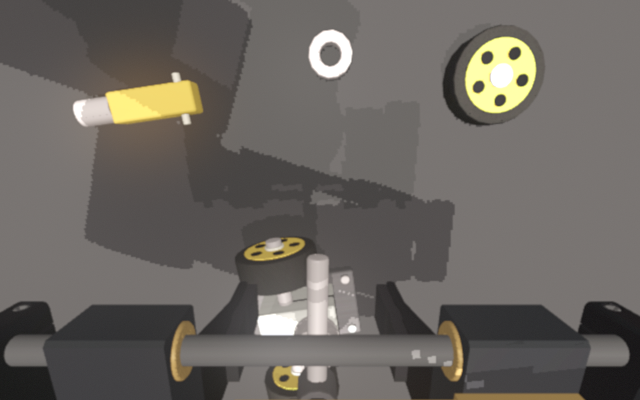

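The bar lies centred between the fingers at column 317, along the tool's x axis, with its end at row 258. Going down to grip it.

```bash
python3 -m handwheel '[[0,0,0.05,0],[0,0,0.1,0],[0,0,0.115,0],[0,0,0.115,0],[0,0,0.115,0]]'
python3 -m handwheel '[[0,0,0,0],[0,0,0,0],[0,0,0,0],[0,0,0,0],[0,0,0,0],[0,0,0,0],[0,0,0,0],[0,0,0,0],[0,0,0,0],[0,0,0,0],[0,0,0,0]]' 0 25
```

```text
time: 13.18
position: [0.5349, -0.1319, 0.1054]
tool_rot: [0.752, 0.659, -0.0, -0.0]
ft_force: [-0.4, -0.1, 0.4]
grip_width: 0.061
grip_force: 0.0
time: 14.1
position: [0.5349, -0.1311, 0.1054]
tool_rot: [0.752, 0.66, 0.0, -0.0]
ft_force: [0.6, -0.1, 0.3]
grip_width: 0.0108
grip_force: 25.0
```

```bash
python3 -m handwheel '[[-0.0009,0.0203,0,0.0139],[-0.0035,0.0405,0,0.0278],[-0.0079,0.0604,0,0.0417],[-0.0141,0.0798,0,0.0556],[-0.0141,0.0798,0,0.0556],[-0.0141,0.0798,0,0.0556]]'
```

```text
time: 14.6
position: [0.5581, -0.1385, 0.1053]
tool_rot: [0.854, 0.52, 0.0, 0.0]
ft_force: [0.3, 0.3, -0.5]
grip_width: 0.0114
grip_force: 25.0
```

```bash
python3 -m handwheel '[[-0.0009,0.0203,0,0.0139],[-0.0035,0.0405,0,0.0278],[-0.0079,0.0604,0,0.0417],[-0.0141,0.0798,0,0.0556],[-0.0141,0.0798,0,0.0556],[-0.0141,0.0798,0,0.0556]]'
```

```text
time: 15.1
position: [0.5772, -0.1533, 0.1054]
tool_rot: [0.931, 0.364, 0.0, 0.0]
ft_force: [0.4, -0.9, -0.9]
grip_width: 0.0113
grip_force: 25.0
```

```bash
python3 -m handwheel '[[-0.0009,0.0203,0,0.0139],[-0.0035,0.0405,0,0.0278],[-0.0035,0.0405,0,0.0278],[-0.0035,0.0405,0,0.0278]]'; python3 -c "
from h import *
o=robot.get_obs();print(o['moment'])"
```

```text
time: 15.43
position: [0.5846, -0.1629, 0.1054]
tool_rot: [0.96, 0.282, 0.0, 0.0]
ft_force: [0.3, -0.3, 0.4]
grip_width: 0.0115
grip_force: 25.0
[-0.19601226 -0.07147627  0.04624325]
```

```bash
python3 -m handwheel '[[-0.0009,0.0203,0,0.0139],[-0.0009,0.0203,0,0.0139],[-0.0009,0.0203,0,0.0139]]'; python3 -c "
from h import *
o=robot.get_obs();print(o['moment'])"
```

```text
time: 15.68
position: [0.5876, -0.168, 0.1055]
tool_rot: [0.971, 0.239, 0.0, 0.0]
ft_force: [1.4, -0.8, -0.3]
grip_width: 0.0112
grip_force: 25.0
[-0.21801711 -0.07890289  0.0931126 ]
```

```bash
python3 -m handwheel '[[-0.0003,0.0122,0,0.0083],[-0.0003,0.0122,0,0.0083],[-0.0003,0.0122,0,0.0083]]'; python3 -c "
from h import *
o=robot.get_obs();print(o['moment'],o['ft_force'])"
```

```text
time: 15.93
position: [0.5892, -0.1712, 0.1054]
tool_rot: [0.977, 0.214, -0.0, -0.0]
ft_force: [0.5, -0.8, 0.1]
grip_width: 0.0109
grip_force: 25.0
[-0.14406575 -0.07370945  0.07948135] [ 0.48678746 -0.81400739  0.06284503]
```

```bash
python3 -m handwheel '[[-0.0003,0.0122,0,0.0083],[-0.0003,0.0122,0,0.0083],[-0.0003,0.0122,0,0.0083]]'; python3 -c "
from h import *
o=robot.get_obs();print(o['moment'],o['ft_force'])"
```

```text
time: 16.18
position: [0.5907, -0.1746, 0.1054]
tool_rot: [0.982, 0.188, -0.0, -0.0]
ft_force: [0.9, 0.0, -0.8]
grip_width: 0.0112
grip_force: 25.0
[-0.12540788  0.0071286   0.06382799] [ 0.90801965  0.00270739 -0.76084079]
```

```bash
python3 -m handwheel '[[-0.0003,0.0122,0,0.0083],[-0.0003,0.0122,0,0.0083],[-0.0003,0.0122,0,0.0083]]'; python3 -c "
from h import *
o=robot.get_obs();print(o['moment'],o['ft_force'])"
```

```text
time: 16.43
position: [0.592, -0.1782, 0.1054]
tool_rot: [0.987, 0.162, -0.0, -0.0]
ft_force: [-0.5, -0.7, 0.3]
grip_width: 0.011
grip_force: 25.0
[-0.14754633 -0.0115072   0.09035185] [-0.50851528 -0.66567625  0.31584538]
```

```bash
python3 -m handwheel '[[-0.0003,0.0122,0,0.0083],[-0.0003,0.0122,0,0.0083],[-0.0003,0.0122,0,0.0083]]'; python3 -c "
from h import *
o=robot.get_obs();print(o['moment'],o['ft_force'])"
```

```text
time: 16.68
position: [0.5931, -0.1816, 0.1054]
tool_rot: [0.991, 0.136, -0.0, -0.0]
ft_force: [0.0, -0.9, 0.8]
grip_width: 0.0111
grip_force: 25.0
[-0.18508472  0.03364289  0.10508352] [ 0.04683862 -0.89663047  0.77669767]
```

```bash
python3 -m handwheel '[[-0.0003,0.0122,0,0.0083],[-0.0003,0.0122,0,0.0083],[-0.0003,0.0122,0,0.0083],[-0.0003,0.0122,0,0.0083]]'; python3 -c "
from h import *
o=robot.get_obs();print(o['moment'],o['ft_force'])"
```

```text
time: 17.02
position: [0.594, -0.1851, 0.1054]
tool_rot: [0.994, 0.11, -0.0, -0.0]
ft_force: [0.1, -0.4, -0.6]
grip_width: 0.0113
grip_force: 25.1
[-0.06365897  0.02204382  0.15637828] [ 0.12633493 -0.43638363 -0.55606941]
```

```bash
python3 - <<'E'
from h import *
o,c=snap('scene');save(c,'s5.png')
old=cv2.cvtColor(cv2.imread('pics/s3.png'),cv2.COLOR_BGR2RGB)
for im in (old,c['frame']):
    g=cv2.cvtColor(im,cv2.COLOR_RGB2GRAY).astype(np.float32);r=[]
    for a in range(-180,180,10):
        v=[]
        for rad in (.0125,.014,.0155):
            p=proj(o,c,[.526+rad*np.cos(np.radians(a)),-.2+rad*np.sin(np.radians(a)),.074]);v.append(cv2.getRectSubPix(g,(1,1),(p[1],p[0]))[0,0])
        r.append((a,int(np.mean(v))))
    print(r)
save({'frame':cv2.resize(c['frame'][230:360,190:330],None,fx=4.5,fy=4.5,interpolation=cv2.INTER_CUBIC)},'s5c.png')
E
```

```text
[(-180, 169), (-170, 162), (-160, 153), (-150, 144), (-140, 139), (-130, 139), (-120, 141), (-110, 145), (-100, 170), (-90, 190), (-80, 198), (-70, 195), (-60, 193), (-50, 190), (-40, 182), (-30, 188), (-20, 185), (-10, 112), (0, 83), (10, 162), (20, 185), (30, 178), (40, 176), (50, 172), (60, 166), (70, 160), (80, 143), (90, 147), (100, 152), (110, 152), (120, 152), (130, 157), (140, 165), (150, 172), (160, 171), (170, 171)]
[(-180, 151), (-170, 175), (-160, 178), (-150, 172), (-140, 187), (-130, 215), (-120, 213), (-110, 207), (-100, 193), (-90, 190), (-80, 147), (-70, 87), (-60, 171), (-50, 197), (-40, 193), (-30, 193), (-20, 192), (-10, 192), (0, 195), (10, 189), (20, 182), (30, 134), (40, 67), (50, 47), (60, 47), (70, 46), (80, 49), (90, 51), (100, 50), (110, 52), (120, 54), (130, 55), (140, 53), (150, 54), (160, 53), (170, 82)]
```

View pics/s5c.png

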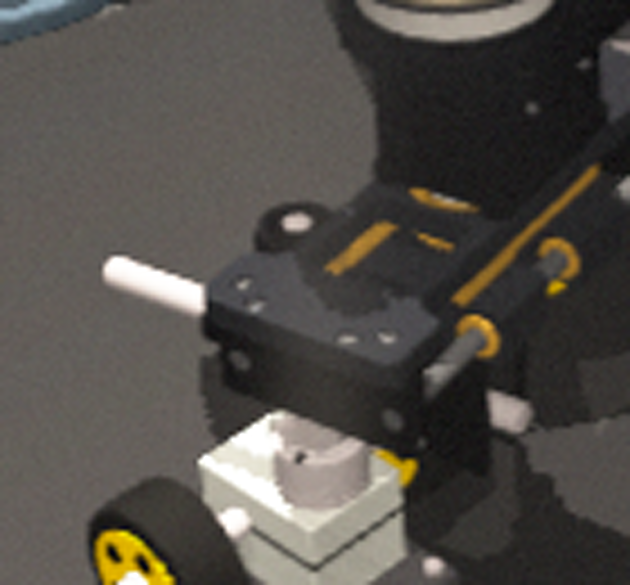

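The crop shows the key still upright, its knob at (295,225), and the mark turned to crop (300,458), about -72° in world terms. So the screw has followed the key. I'll keep going in small steps.

```bash
python3 -m handwheel '[[-0.0001,0.0061,0,0.0042],[-0.0001,0.0061,0,0.0042],[-0.0001,0.0061,0,0.0042],[-0.0001,0.0061,0,0.0042]]'; python3 -c "
from h import *
o=robot.get_obs();print(o['moment'],o['ft_force'],R.from_quat(o['tool_rot']).as_matrix()[:2,0])"
```

```text
time: 17.4
position: [0.5944, -0.1868, 0.1054]
tool_rot: [0.995, 0.096, -0.0, -0.0]
ft_force: [0.1, 2.0, -0.1]
grip_width: 0.0106
grip_force: 25.2
[0.29651052 0.00129572 0.14352695] [ 0.09204797  2.00679105 -0.13293106] [0.98145541 0.19169052]
```

```bash
python3 -m handwheel '[[-0.0001,0.0061,0,0.0042],[-0.0001,0.0061,0,0.0042],[-0.0001,0.0061,0,0.0042],[-0.0001,0.0061,0,0.0042]]'; python3 -c "
from h import *
o=robot.get_obs();print(o['moment'],o['ft_force'],R.from_quat(o['tool_rot']).as_matrix()[:2,0])"
```

```text
time: 17.73
position: [0.5947, -0.1886, 0.1054]
tool_rot: [0.997, 0.083, -0.0, -0.0]
ft_force: [0.1, 2.7, 1.5]
grip_width: 0.0111
grip_force: 25.2
[ 0.49511518 -0.02383232  0.19434647] [0.05194014 2.68676748 1.48451654] [0.98620865 0.16550671]
```

```bash
python3 -m handwheel '[[-0.0001,0.0061,0,0.0042],[-0.0001,0.0061,0,0.0042],[-0.0001,0.0061,0,0.0042],[-0.0001,0.0061,0,0.0042]]'; python3 - <<'E'
from h import *
old=cv2.cvtColor(cv2.imread('pics/s5.png'),cv2.COLOR_BGR2RGB)
o,c=snap('scene');print(o['moment'],o['ft_force'])
for im in (old,c['frame']):
    g=cv2.cvtColor(im,cv2.COLOR_RGB2GRAY).astype(np.float32);r=[]
    for a in range(-100,-49,2):
        v=[]
        for rad in (.0125,.014,.0155):
            p=proj(o,c,[.526+rad*np.cos(np.radians(a)),-.2+rad*np.sin(np.radians(a)),.074]);v.append(cv2.getRectSubPix(g,(1,1),(p[1],p[0]))[0,0])
        r.append(190-np.mean(v))
    r=np.clip(r,0,None);print((r*np.arange(-100,-49,2)).sum()/r.sum())
E
```

```text
time: 18.07
position: [0.595, -0.1905, 0.1054]
tool_rot: [0.998, 0.07, -0.0, -0.0]
ft_force: [0.1, 4.6, 1.5]
grip_width: 0.0106
grip_force: 25.3
[ 0.68706554 -0.05551149  0.28044139] [0.07631943 4.57165103 1.48834771]
-71.53079846048036
-71.63241264924078
```

The mark no longer moves (-71.5° to -71.6°) while the torque has climbed to several times what turning takes. The screw is against its stop, so I'll release and withdraw.

```bash
python3 -m handwheel '[[0,0,0,0],[0,0,0,0],[0,0,0,0],[0,0,0,0],[0,0,0,0],[0,0,0,0]]' 60 40
python3 -m handwheel '[[0,0,-0.05,0],[0,0,-0.1,0],[0,0,-0.2,0],[0,0,-0.3,0],[0,0,-0.4,0],[0.1,0,-0.45,0],[0.2,0,-0.45,0],[0.3,0,-0.45,0],[0.4,0,-0.45,0],[0.4,0,-0.45,0],[0.4,0,-0.45,0]]'
python3 - <<'E'
from h import *
o,c=snap('scene');_,ct=snap('top')
M=np.array([.526,-.2005,.056])
def pan(c,r0,c0,h,w,f):
    a=cv2.resize(c['frame'][r0:r0+h,c0:c0+w],None,fx=f,fy=f,interpolation=cv2.INTER_CUBIC)
    for z,rad in ((.112,.0155),(.048,.0125),(.018,.018)):
        P=np.array([proj(o,c,M+[rad*np.cos(s),rad*np.sin(s),z]) for s in np.linspace(0,6.28,50)])
        cv2.polylines(a,[((np.c_[P[:,1]-c0,P[:,0]-r0]+.5)*f).astype(np.int32)],True,(255,0,0),1)
    return a
save({'frame':np.hstack([pan(c,255,205,110,80,5),pan(ct,150,400,110,80,5)])},'fin.png');print(o['ft_force'])
E
```

```text
time: 18.62
position: [0.5953, -0.1914, 0.1056]
tool_rot: [0.998, 0.07, 0.0, 0.0]
ft_force: [0.2, 0.1, 0.1]
grip_width: 0.0434
grip_force: 0.0
time: 19.53
position: [0.7146, -0.1737, 0.2395]
tool_rot: [0.998, 0.07, -0.0, 0.0]
ft_force: [0.3, 0.9, 0.5]
grip_width: 0.052
grip_force: 0.0
[0.33405971 0.87913993 0.50564459]
```

View pics/fin.png

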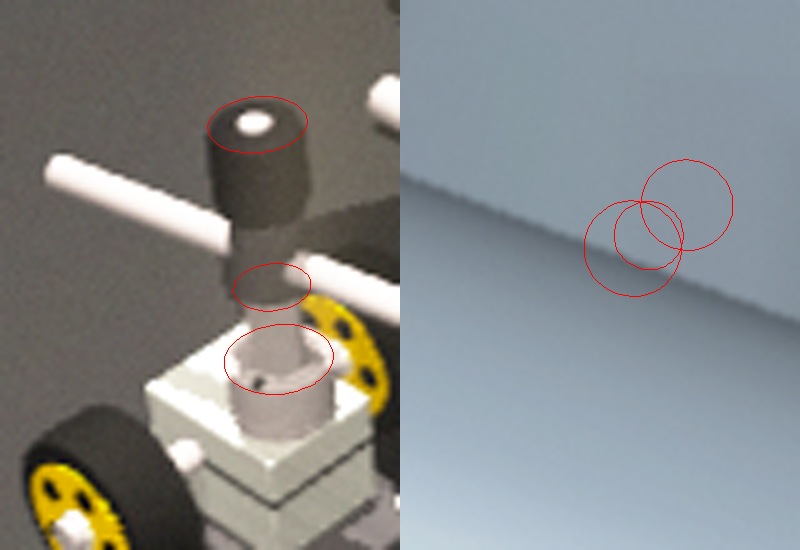

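The knob top sits exactly on the outline predicted for a fully home, upright key. The mark is still at the stop and the arm is clear.

```bash
python3 -c "
from rig import job
print(job.hand_in())"
```

```text
the job is handed in; nothing more can be done
None
```

I tightened the cap screw to its stop, left the key upright and fully home in the socket with the arm clear, touched none of the bystander parts as far as I saw, and handed the job in at about 20 s; no verdict came back.

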